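# Pack the spares carton and click the kit case shut

### The job

In the expedition store, put the yellow-banded carton into the empty compartment of the open kit case. Then swing the lid down and press its far edge until the spring catch clicks and the lid is fully shut. Leave the other cartons and the loose things as they are.

Things in the scene. Friction and masses are not known exactly. Their poses are not given: they have to be found in the camera images.
- case: Grey kit case fixed to the table, 150 (x) by 240 (y) by 65 mm high without its lid, walls 5 mm; origin at the centre of its underside, x to the catch side, y along the hinge, z up. A black divider 50 mm high at y 30 to 35 mm parts the empty compartment (-y) from the smaller one with two stowed cartons (+y). A red spring catch 50 mm wide stands outside its +x wall, out to x 95 mm.
- compartment (a point): Centre of the dark floor of the empty compartment, 6 mm above the case's underside, at y -42.5 mm in the case; axes as the case. The compartment measures 140 (x) by 145 mm (y) inside.
- lid (a joint): Angle of the orange lid in rad: 0 fully shut, 1.6 to 1.75 at the start (upright, leaning back a little), stop at 1.9. Its stiff hinge along the case's -x rim lets it stay where it is left (2 to 3 N at its far edge moves it). Near 0.09 rad a bar under the far edge meets the catch; 12 to 20 N down at the far edge takes it past, then it snaps to 0 and is held.
- lid_hinge (a point): The lid is 155 mm (hinge to far edge) by 240 by 12 mm thick. This is a point on the hinge axis, middle of the case's -x rim, 65 mm above the case's underside, at the lid's underside. Turns with the lid: x runs from the hinge to the lid's far edge, z out of the lid's outer face.
- lid_press (a point): Centre of the black 24 by 80 mm press pad on the lid's outer (upper) face at its far edge, 138 mm from the hinge and 12 mm above the lid's underside; axes as lid_hinge.
- yellow_carton_center (a point): Centre of the loose white carton with yellow bands, 72 (x) by 36 (y) by 46 mm high, 90 g, standing on the table, on either side of the case; 23 mm above its underside.
- stowed_a_center (a point): Centre of a white carton with green bands, 72 by 36 by 46 mm, stowed in the smaller compartment; leave it.
- stowed_b_center (a point): Centre of the second green-banded stowed carton, same size; leave it.
- blue_carton_center (a point): Centre of a like carton with blue bands standing on the table; leave it.
- spray_can: Can 58 mm across, 170 mm tall, with a blue label, standing beyond the case; origin at its underside; leave it.
- tape_roll: Yellow ring 96 mm across, 38 mm high, lying flat beyond the case; origin at its underside; leave it.
- brush: Blue hand brush lying beyond the case; origin at its underside; leave it.
Things that resemble listed ones, but are neither listed nor needed, are in the scene too. Leave any black or grey look-alike of the part that bears yellow_carton_center alone.

How it is judged:
On the way, in this order (a step that is already met when the one before it is completed fails the run):
1. the yellow carton is down in the empty compartment while the lid is still open (x of yellow_carton_center in the frame of case between -0.06 and 0.06 m and y of yellow_carton_center in the frame of case between -0.103 and 0.018 m and z of yellow_carton_center in the frame of case between 0.015 and 0.04 m and value of joint lid above 0.5 rad and contact force between the fingers and yellow_carton below 0.2 N), for 0.2 s.
2. the lid is pressed shut past the catch (value of joint lid below 0.02 rad), for 0.2 s.
At the end, for the whole second after the job is handed in: The lid is held shut by its catch (within 0.02 rad, 3 mm at its far edge), and the yellow carton lies at rest within the formerly empty compartment, on its floor (centre at least 10 mm from every wall and under 40 mm above the case's underside) (x of yellow_carton_center in the frame of case between -0.06 and 0.06 m and y of yellow_carton_center in the frame of case between -0.103 and 0.018 m and z of yellow_carton_center in the frame of case between 0.015 and 0.04 m and value of joint lid below 0.02 rad and linear speed of yellow_carton below 0.02 m/s); the robot touches nothing.
It fails at once if another carton or a loose thing was shifted more than 30 mm (distance of any of stowed_a_center, stowed_b_center, blue_carton_center, spray_can, tape_roll, brush from where it was at the start of the episode above 0.03 m).
It also fails if it takes over 67 s, if anything falls off the work surface, if the arm or the gripper's body presses on something with over 40 N, if the wrist force passes 120 N, or if a joint passes its speed limit or range.

### The arm

A 6-joint arm with a two-finger parallel gripper is mounted at the origin on the work surface. World frame = base frame: x ahead of the robot, y to its left, z up, the work surface at z = 0. Lengths are in m, angles in rad, forces in N, time in s.
With the tool pointing down it reaches from about 0.275 to 0.825 m from the base axis. Payload 5.2 kg.
Tool frame: the origin (TCP) lies on the centre line of the jaws, within the pads' length; the fingertips stand 14 mm ahead of it and the grasp point (between the pads) lies 5 mm behind it; z points along the fingers, y is the direction in which the jaws open and shut (so a half turn about z gives the same grasp; the last joint's range is limited). The gripper opens to 93 mm and grips with 3 to 60 N. Pads are 15 mm wide; open, the fingers measure 128 mm over their backs; the gripper's body (75 mm by 188 mm) begins 65 mm behind the grasp point.
Start: joints at [0.955, 0.259, 1.535, -0, 1.348, -0.203], TCP at [0.221, 0.504, 0.196] pointing down, gripper open.
Joint ranges: [-3.14, 3.14], [-0.91, 2.08], [0.19, 2.58], [-1.22, 4.36], [0.22, 2.71], [-3.12, 3.12]. Speed limits (rad/s): [2.57, 2.57, 3.14, 3.14, 3.14, 3.14].

### API

Orientations are given as a unit quaternion [w, x, y, z].
In Python, from bench import * gives the robot as it stands.
- The arm moves only by the shell command python3 -m jog 'ROWS' [FORCE]. ROWS is JSON, a list of rows, each an object of numbers: "dx", "dy", "dz": the shift along the tool's x, y, z in cm; "twist": the turn about the tool's z in degrees; "claw": the closure, from 0 (fully open) to 1 (shut). A call has 1 to 5 rows; each row shifts and turns the pose as measured when the row begins, along the tool's axes as they then stand; what a row does not reach is not made up. A row lasts 1/8 s, in which the tool goes at most 62.5 mm and 10.7 degrees, less where a joint would pass 70% of its speed; a pose out of reach is approached as far as the arm can. A call is refused whole if a number of a shift passes 6.25 or a number of a turn 10.7, either way. A call with a gripper value outside its range is refused whole. The fingers move at their own pace and stop on an object; FORCE is the grip in N (left out, the last holds). Time passes only in rows, so rows that do not move let the fingers close. It gives the time, the measured TCP pose, the force and the opening at its end, in the units of the state.
- sense(): the state, without advancing time (a new reading comes with each control period).
- capture(name): name is "scene" or "side" or "wrist"; returns a dict with "image" (480x640x3 uint8, red, green, blue), "intrinsics" (3x3 intrinsics, pixels), "rvec" (rotation vector, rad) and "tvec" (3), from world to camera coordinates, as OpenCV has them. Camera axes: x right, y down, z forward; pixel columns grow to the right and rows downward; lengths in m; the calibration is good to about 2 mm. A picture is of the moment at which its call begins. There is no depth.
- sign_off(): hands the job in, once; it reports no verdict.
Trained networks look in a picture, given as the dict that the camera call returned (one of the last four; its "shot" number tells which), for a name from the list of things; names that differ only in an ending like _2 or _b are one class to them, and where a whole thing is asked for, a point or a joint stands for the part that bears it (a point fixed in the world has none). Each returns a list of dicts, best first, with "score" (0 to 1); they miss things now and then, are a little off and sometimes report something else, mostly with a low value. They report only what shows in the picture. A call takes as long as a camera call. They do not tell look-alikes from the thing itself.
- find_in(label, picture): "xy" ([column, row] in pixels, amid what is visible of it).
The state is a dict: "time_s": time; "joint_positions": joint angles; "qd": joint speeds; "joint_torque": joint torques, N m; "position": TCP position; "tool_rot": TCP orientation; "wrist_force": force on the tool from outside, world axes, zero at the start; "ft_torque": the same for the moment, N m; "width": opening from 0.0 (shut) to 1.0 (fully open).
Only numpy, scipy, OpenCV 4.12 (cv2) and the standard library are available. Lean on these libraries where they do the work, as an engineer would, in place of code of your own. Each camera call takes 0.05 s, during which the arm holds its last target. There are 200 camera calls.

## Working session

There is one attempt and no reset: what is moved stays moved. The work goes in short steps, Python scripts to look and compute and a shell command to move; the robot and the scene stay as the last step left them, time stands still between calls to the robot, and variables do not carry over. Pictures are saved under pics/ and viewed, about 8 in all and at most 12, crops included, and the job is handed in when it is done.

```bash
mkdir -p pics
cat > h.py <<'E'
from bench import *
import numpy as np, cv2
def cam(p):
    R=cv2.Rodrigues(np.array(p["rvec"],float))[0]; return np.array(p["intrinsics"],float),R,np.array(p["tvec"],float).ravel()
def onz(p,xy,z):
    K,R,t=cam(p); d=R.T@np.linalg.inv(K)@np.array([xy[0],xy[1],1.]); c=-R.T@t
    return c+d*(z-c[2])/d[2]
def proj(p,P):
    K,R,t=cam(p); q=K@(R@np.array(P,float)+t); return q[:2]/q[2]
def tri(ps,xys):
    A=[];b=[]
    for p,xy in zip(ps,xys):
        K,R,t=cam(p); d=R.T@np.linalg.inv(K)@np.array([xy[0],xy[1],1.]); d/=np.linalg.norm(d); M=np.eye(3)-np.outer(d,d)
        A.append(M); b.append(M@(-R.T@t))
    A=np.vstack(A); b=np.hstack(b); s=np.linalg.lstsq(A,b,rcond=None)[0]; return s,np.linalg.norm(A@s-b)
def save(p,n): cv2.imwrite("pics/"+n,cv2.cvtColor(p["image"],cv2.COLOR_RGB2BGR))
E
python3 - <<'E'
from h import *
np.set_printoptions(precision=3,suppress=True)
for n in("scene","side","wrist"):
    p=capture(n); save(p,n+"0.png"); K,R,t=cam(p); print(n,-R.T@t,R[2])
    for l,z in(("yellow_carton_center",.023),("blue_carton_center",.023),("stowed_a_center",.03),("compartment",.006),("lid_hinge",.065),("lid_press",.2),("case",.03),("spray_can",.08)):
        for d in find_in(l,p)[:3]: print(l,round(d["score"],2),np.round(d["xy"]),onz(p,d["xy"],z))
s=sense(); print(s["position"],s["tool_rot"],s["wrist_force"],s["time_s"],s["width"])
E
```

```text
scene [1.378 0.068 0.952] [-0.68  -0.071 -0.73 ]
yellow_carton_center 0.97 [153. 209.] [ 0.42  -0.404  0.023]
yellow_carton_center 0.94 [201. 224.] [ 0.457 -0.286  0.023]
yellow_carton_center 0.77 [225. 189.] [ 0.336 -0.256  0.023]
blue_carton_center 0.88 [459. 263.] [0.518 0.272 0.023]
stowed_a_center 0.77 [353. 252.] [0.516 0.053 0.03 ]
compartment 0.92 [313. 231.] [ 0.438 -0.04   0.006]
lid_hinge 0.87 [313. 196.] [ 0.387 -0.045  0.065]
lid_press 0.96 [317. 196.] [ 0.539 -0.02   0.2  ]
lid_press 0.54 [363. 273.] [0.719 0.074 0.2  ]
lid_press 0.41 [175. 282.] [ 0.769 -0.229  0.2  ]
case 0.7 [313. 231.] [ 0.461 -0.038  0.03 ]
spray_can 0.96 [177. 284.] [ 0.677 -0.272  0.08 ]
side [ 0.354 -0.751  0.867] [ 0.182  0.648 -0.739]
yellow_carton_center 0.65 [243. 353.] [ 0.334 -0.256  0.023]
yellow_carton_center 0.64 [307. 417.] [ 0.421 -0.404  0.023]
yellow_carton_center 0.57 [310. 350.] [ 0.454 -0.281  0.023]
blue_carton_center 0.93 [287. 157.] [0.53  0.283 0.023]
stowed_a_center 0.65 [309. 207.] [0.54  0.081 0.03 ]
compartment 0.84 [327. 235.] [0.565 0.008 0.006]
lid_hinge 0.68 [355. 159.] [0.682 0.184 0.065]
lid_press 0.71 [289. 207.] [ 0.468 -0.078  0.2  ]
case 0.89 [326. 234.] [ 0.558 -0.01   0.03 ]
spray_can 0.82 [426. 299.] [ 0.685 -0.262  0.08 ]
wrist [0.159 0.531 0.384] [ 0.221 -0.096 -0.97 ]
[0.221 0.504 0.196] [-0.     0.205  0.979 -0.   ] [0.086 0.327 0.201] 1.35 1.0018254451299609
```

View pics/scene0.png

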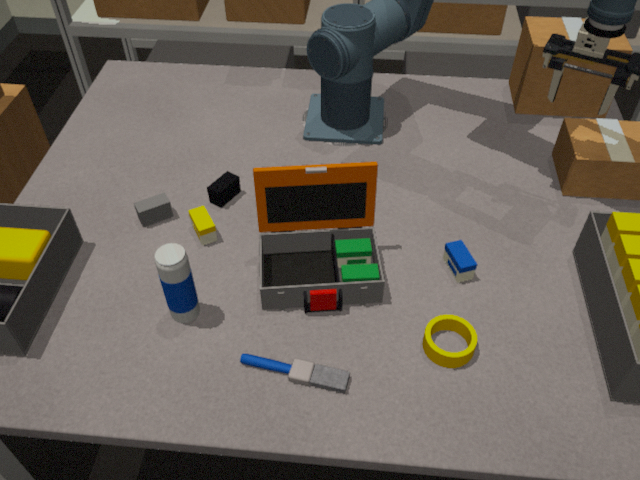

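View pics/side0.png

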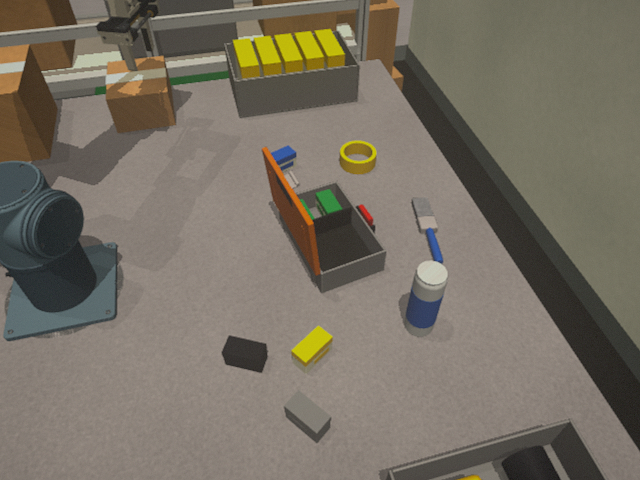

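The yellow-banded carton is at scene px (203,225) and side px (312,345). The black and grey look-alikes are beside it, and the case has its lid upright with the red catch at scene px (323,300). Next I'll measure the yaws.

Run:
```python
from h import *
np.set_printoptions(precision=3,suppress=True)
def blobs(p,lo,hi,box):
    hsv=cv2.cvtColor(p["image"],cv2.COLOR_RGB2HSV); m=cv2.inRange(hsv,lo,hi); k=np.zeros_like(m); x0,y0,x1,y1=box; k[y0:y1,x0:x1]=255; m&=k
    c=max(cv2.findContours(m,0,2)[0],key=cv2.contourArea); return c[:,0,:].astype(float)
def rect(p,c,z):
    w=np.array([onz(p,x,z)[:2] for x in c],np.float32); return cv2.minAreaRect(w*1000)
for n,yb,ob,rb in(("scene",(180,200,225,250),(245,155,385,240),(300,280,345,315)),("side",(285,320,340,370),(255,140,330,280),(350,195,380,235))):
    p=capture(n)
    c=blobs(p,(24,120,100),(34,255,255),yb); r=rect(p,c,.046); print(n,"yellow top",r)
    c=blobs(p,(5,150,100),(17,255,255),ob); q=cv2.approxPolyDP(c.astype(np.int32)[:,None],6,True)[:,0]; print("lid poly",q.tolist())
    c=blobs(p,(0,150,80),(4,255,255),rb); print("red px box",c.min(0),c.max(0),c.mean(0), "z.05:",onz(p,c.mean(0),.05))
    im=cv2.resize(p["image"][220:320,240:400] if n=="scene" else p["image"][140:300,250:400],None,fx=5,fy=5,interpolation=2)[:600,:800]
    cv2.imwrite(f"pics/crop_{n}.png",im[:,:,::-1])
```

```text
scene yellow top ((466.1352844238281, -279.9737243652344), (86.58824157714844, 42.479637145996094), 30.707191467285156)
lid poly [[376, 162], [316, 165], [327, 172], [310, 174], [304, 168], [312, 165], [254, 168], [259, 231], [372, 225]]
red px box [310. 289.] [336. 309.] [325.643 300.262] z.05: [0.664 0.008 0.05 ]
side yellow top ((458.6732482910156, -280.8259582519531), (73.989013671875, 37.84947967529297), 32.71898651123047)
lid poly [[264, 147], [308, 226], [317, 274], [313, 222]]
red px box [359. 205.] [372. 224.] [366.   214.52] z.05: [0.655 0.007 0.05 ]
```

View pics/crop_scene.png

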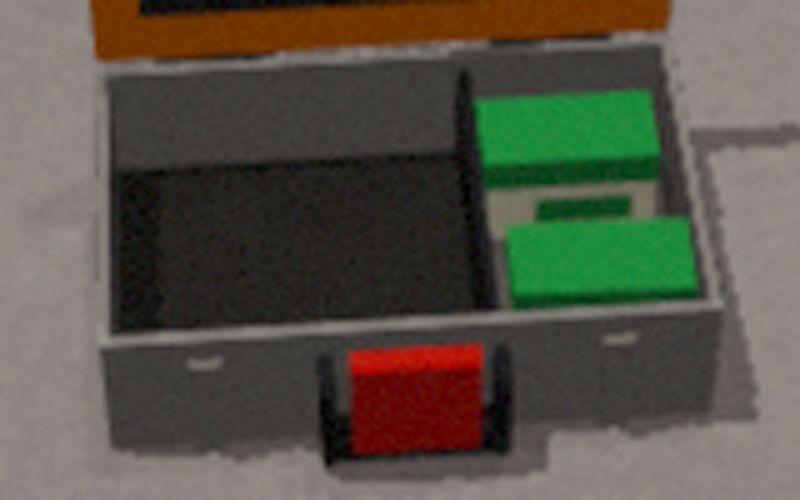

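The crop shows the rim corners at scene px (260.8,288.6), (384,280.4), (260,233.6), (373,228.4). The divider is at crop x≈465-490.

Run:
```python
from h import *
np.set_printoptions(precision=4,suppress=True)
p=capture("scene")
FL,FR,BL,BR=[onz(p,x,.065)[:2] for x in((260.8,288.6),(384,280.4),(260,233.6),(373,228.4))]
print(FL,FR,BL,BR,"w",np.linalg.norm(FR-FL),np.linalg.norm(BR-BL),"d",np.linalg.norm(FL-BL),np.linalg.norm(FR-BR))
ctr=(FL+FR+BL+BR)/4; v=FR-FL+BR-BL; yaw=np.arctan2(-v[0],v[1]); print("case",ctr,np.degrees(yaw))
c,s=np.cos(yaw),np.sin(yaw);R=np.array([[c,-s],[s,c]])
print("comp",ctr+R@[0,-.0425],"press shut",ctr+R@[-.075+.138,0],"hinge",ctr+R@[-.075,0])
for n in("scene","side"):
    p=capture(n); P=ctr+R@[0,-.0425]; print(n,proj(p,[*P,.006]),proj(p,[*(ctr+R@[.085,0]),.04]))
    for th in(1.6,1.7,1.75):
        hh=ctr+R@[-.075+.155*np.cos(th),.12]; gg=ctr+R@[-.075+.155*np.cos(th),-.12]; z=.065+.155*np.sin(th); print(th,proj(p,[*hh,z]),proj(p,[*gg,z]))
```

```text
[ 0.6596 -0.1159] [0.6167 0.1166] [ 0.5142 -0.1416] [0.4767 0.0903] w 0.23641560502016506 0.23490858177523483 d 0.14765450624022272 0.14244501072275906
case [ 0.5668 -0.0126] 9.836835516343475
comp [ 0.5741 -0.0545] press shut [ 0.6289 -0.0019] hinge [ 0.4929 -0.0255]
scene [299.0746 277.1519] [322.8981 297.7921]
1.6 [379.1955 167.4409] [252.9181 173.6672]
1.7 [378.0126 162.854 ] [252.9771 168.9746]
1.75 [377.414  160.8519] [253.0308 166.9213]
side [338.2028 253.9894] [364.289  219.4467]
1.6 [271.7621 143.7808] [319.6866 220.3296]
1.7 [264.7184 146.1623] [311.6877 223.404 ]
1.75 [261.2329 147.5775] [307.7045 225.1657]
```

Case at (0.567,-0.013), yaw 9.8°, lid ≈1.71 rad (the reprojections agree). Carton at (0.459,-0.281), long axis +32°. I'll lift and travel above it.

```bash
python3 -m jog '[{"dz":-5},{"dz":-5},{"dz":-3},{"dx":-3.8,"dy":-4.4},{"dx":-3.8,"dy":-4.4}]' | tail -c 500
python3 -m jog '[{"dx":-3.8,"dy":-4.4},{"dx":-3.8,"dy":-4.4},{"dx":-3.8,"dy":-4.4},{"dx":-3.8,"dy":-4.4},{"dx":-3.8,"dy":-4.4}]' >/dev/null
python3 -m jog '[{"dx":-3.8,"dy":-4.4},{"dx":-3.8,"dy":-4.4},{"dx":-3.8,"dy":-4.4},{"dx":-3.8,"dy":-4.4},{"dx":-3.8,"dy":-4.4}]'|tail -c 500
python3 -m jog '[{"twist":10.3},{"twist":10.3},{"twist":10.3},{"twist":10.3},{"twist":10.3}]' >/dev/null
python3 -m jog '[{"twist":10.3},{"twist":10.3},{"twist":10.3},{"twist":10.3},{"twist":10.3}]' | tail -c 500
```

```text
validation failed for argument at $[0]...
validation failed for argument at $[0]...
validation failed for argument at $[0]...
validation failed for argument at $[0]...
validation failed for argument at $[0]...
```

```bash
python3 -m jog '[{"dx":0,"dy":0,"dz":-5,"twist":0,"claw":0},{"dx":0,"dy":0,"dz":-5,"twist":0,"claw":0},{"dx":0,"dy":0,"dz":-3,"twist":0,"claw":0}]'
```

```text
time_s: 1.98
position: [0.2196, 0.5023, 0.3257]
tool_rot: [-0.002, 0.205, 0.979, -0.004]
wrist_force: [-0.2, 1.0, -0.3]
width: 1.005
```

```bash
for i in 1 2; do python3 -m jog '[{"dx":-3.8,"dy":-4.4,"dz":0,"twist":0,"claw":0},{"dx":-3.8,"dy":-4.4,"dz":0,"twist":0,"claw":0},{"dx":-3.8,"dy":-4.4,"dz":0,"twist":0,"claw":0},{"dx":-3.8,"dy":-4.4,"dz":0,"twist":0,"claw":0},{"dx":-3.8,"dy":-4.4,"dz":0,"twist":0,"claw":0}]'; done
for i in 1 2; do python3 -m jog '[{"dx":0,"dy":0,"dz":0,"twist":10.3,"claw":0},{"dx":0,"dy":0,"dz":0,"twist":10.3,"claw":0},{"dx":0,"dy":0,"dz":0,"twist":10.3,"claw":0},{"dx":0,"dy":0,"dz":0,"twist":10.3,"claw":0},{"dx":0,"dy":0,"dz":0,"twist":10.3,"claw":0}]'; done
cat >> h.py <<'E'
def togo(P,yang,z=None):
    "remaining move in tool axes (cm, deg) to world P with tool y at world angle yang deg"
    from scipy.spatial.transform import Rotation as Ro
    s=sense(); w,x,y,zz=s["tool_rot"]; M=Ro.from_quat([x,y,zz,w]).as_matrix()
    d=M.T@(np.array(P)-s["position"])*100; a=np.degrees(np.arctan2(M[1,1],M[0,1])); tw=-((yang-a+180)%360-180)
    print("togo cm",np.round(d,2),"twist",round(tw,1),"pos",np.round(s["position"],4),"tilt z",np.round(M[:,2],3),"F",np.round(s["wrist_force"],1),"t",s["time_s"],"w",round(s["width"],3))
E
python3 -c "
from h import *
togo([.459,-.281,.12],-58)"
```

```text
time_s: 2.6
position: [0.3082, 0.2218, 0.3294]
tool_rot: [0.001, 0.201, 0.98, -0.0]
wrist_force: [1.4, -0.1, 0.4]
width: 0.999
time_s: 3.22
position: [0.3974, -0.0643, 0.3318]
tool_rot: [0.005, 0.201, 0.98, 0.0]
wrist_force: [0.5, 0.3, 0.2]
width: 0.999
time_s: 3.85
position: [0.3978, -0.0702, 0.3311]
tool_rot: [0.004, 0.62, 0.784, 0.002]
wrist_force: [-1.5, -0.4, -0.1]
width: 1.002
time_s: 4.47
position: [0.3975, -0.0701, 0.3315]
tool_rot: [0.003, 0.906, 0.423, 0.004]
wrist_force: [-0.2, -0.2, 0.3]
width: 1.003
togo cm [-12.3   18.08  21.25] twist 18.0 pos [ 0.3975 -0.0701  0.3315] tilt z [ 0.009 -0.002 -1.   ] F [-0.2 -0.2  0.3] t 4.475 w 1.003
```

```bash
python3 -m jog '[{"dx":-3.1,"dy":4.5,"dz":0,"twist":0,"claw":0},{"dx":-3.1,"dy":4.5,"dz":0,"twist":0,"claw":0},{"dx":-3.1,"dy":4.5,"dz":0,"twist":0,"claw":0},{"dx":-3.1,"dy":4.5,"dz":0,"twist":0,"claw":0}]' >/dev/null; python3 -m jog '[{"dx":0,"dy":0,"dz":5,"twist":9,"claw":0},{"dx":0,"dy":0,"dz":5,"twist":9,"claw":0},{"dx":0,"dy":0,"dz":5,"twist":0,"claw":0},{"dx":0,"dy":0,"dz":0,"twist":0,"claw":0}]' >/dev/null
python3 - <<'E'
from h import *
p=capture("wrist"); save(p,"w1.png"); togo([.459,-.281,.12],-58)
hsv=cv2.cvtColor(p["image"],cv2.COLOR_RGB2HSV); m=cv2.inRange(hsv,(24,120,70),(34,255,255)); c=max(cv2.findContours(m,0,2)[0],key=cv2.contourArea)[:,0]
print(cv2.minAreaRect(np.array([onz(p,x,.046)[:2]*1000 for x in c.astype(float)],np.float32)),c.min(0),c.max(0))
E
```

```text
togo cm [ 0.18 -1.11  6.32] twist -0.7 pos [ 0.462  -0.2908  0.1834] tilt z [ 0.019 -0.009 -1.   ] F [ 0.2 -1.  -0.1] t 5.525 w 0.994
((452.1527404785156, -285.10589599609375), (52.403419494628906, 36.54397964477539), 31.716320037841797) [287 205] [328 262]
```

View pics/w1.png

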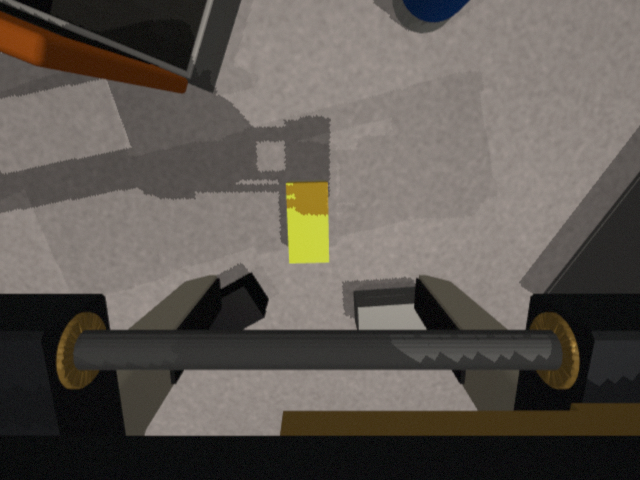

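The carton sits squarely in the jaws' direction: its top is at px (287–328, 182–262), the far end is shaded, and its centre agrees with (0.460,-0.280). The look-alikes are clear of the fingers. I'll descend.

```bash
python3 -m jog '[{"dx":0.2,"dy":-1.1,"dz":4,"twist":-0.7,"claw":0},{"dx":0,"dy":0,"dz":4,"twist":0,"claw":0},{"dx":0,"dy":0,"dz":2,"twist":0,"claw":0},{"dx":0,"dy":0,"dz":0,"twist":0,"claw":0}]' >/dev/null
python3 -c "
from h import *
togo([.460,-.280,.026],-58)"
```

```text
togo cm [-0.36 -1.37  6.73] twist 0.2 pos [ 0.468  -0.288   0.0939] tilt z [ 0.035 -0.024 -0.999] F [-0.7 -0.   0.4] t 6.025 w 1.001
```

```bash
python3 -m jog '[{"dx":-0.4,"dy":-1.4,"dz":1.3,"twist":0,"claw":0},{"dx":0,"dy":0,"dz":1.3,"twist":0,"claw":0},{"dx":0,"dy":0,"dz":0,"twist":0,"claw":0},{"dx":0,"dy":0,"dz":0,"twist":0,"claw":0}]' >/dev/null
python3 -c "
from h import *
togo([.460,-.280,.026],-58)"
```

```text
togo cm [-0.22 -0.88  4.92] twist 0.2 pos [ 0.4642 -0.2845  0.0756] tilt z [ 0.047 -0.035 -0.998] F [-0.  -0.8  0.6] t 6.525 w 1.002
```

```bash
python3 -m jog '[{"dx":0,"dy":0,"dz":0,"twist":0,"claw":0},{"dx":0,"dy":0,"dz":0,"twist":0,"claw":0}]' >/dev/null
python3 -c "
from h import *
togo([.460,-.280,.026],-58)"
python3 -m jog '[{"dx":-0.2,"dy":-0.9,"dz":-5,"twist":0,"claw":0},{"dx":0,"dy":0,"dz":0,"twist":0,"claw":0}]' >/dev/null
python3 -c "
from h import *
togo([.460,-.280,.026],-58)"
```

```text
togo cm [-0.25 -1.01  5.02] twist 0.2 pos [ 0.4651 -0.2854  0.0767] tilt z [ 0.049 -0.037 -0.998] F [ 0.1 -1.  -0.8] t 6.775 w 0.998
togo cm [-0.04 -0.11 10.1 ] twist 0.2 pos [ 0.4561 -0.277   0.1269] tilt z [ 0.048 -0.036 -0.998] F [-0.4 -0.8  0.5] t 7.025 w 0.998
```

```bash
python3 -m jog '[{"dx":0,"dy":-0.1,"dz":6,"twist":0,"claw":0}]' >/dev/null
python3 -c "
from h import *
togo([.460,-.280,.026],-58)"
```

```text
togo cm [-0.19 -0.53  4.42] twist 0.2 pos [ 0.4619 -0.2815  0.0705] tilt z [ 0.056 -0.044 -0.997] F [ 0.7 -0.8 -1.3] t 7.15 w 1.003
```

```bash
t(){ python3 -c "
from h import *
togo([.460,-.280,.026],-58)"; }
python3 -m jog '[{"dx":0,"dy":0,"dz":-6,"twist":0,"claw":0}]' >/dev/null; t
python3 -m jog '[{"dx":0,"dy":0,"dz":-6,"twist":0,"claw":0}]' >/dev/null; t
python3 -m jog '[{"dx":0,"dy":-2,"dz":0,"twist":0,"claw":0}]' >/dev/null; t
python3 -m jog '[{"dx":0,"dy":2,"dz":0,"twist":0,"claw":0}]' >/dev/null; t
```

```text
togo cm [0.22 0.87 8.75] twist 0.2 pos [ 0.4508 -0.272   0.1131] tilt z [ 0.032 -0.021 -0.999] F [ 0.6 -0.4  0.3] t 7.275 w 1.0
togo cm [ 0.27  1.07 14.54] twist 0.2 pos [ 0.4481 -0.2701  0.171 ] tilt z [ 0.027 -0.016 -1.   ] F [ 1.1 -0.2  0.5] t 7.4 w 1.003
togo cm [ 0.2   2.68 14.81] twist 0.1 pos [ 0.4395 -0.2554  0.1731] tilt z [ 0.031 -0.02  -0.999] F [-0.6  0.7 -0.9] t 7.525 w 0.999
togo cm [ 0.19  0.95 14.76] twist 0.2 pos [ 0.449  -0.2704  0.1731] tilt z [ 0.029 -0.018 -0.999] F [ 0.9 -0.7  0.1] t 7.65 w 0.998
```

```bash
t(){ python3 -c "
from h import *
togo([.460,-.280,.026],-58)"; }
python3 -m jog '[{"dx":0.2,"dy":0.9,"dz":5,"twist":0,"claw":0},{"dx":0,"dy":0,"dz":4,"twist":0,"claw":0}]' >/dev/null; t
```

```text
togo cm [-0.11 -0.49  5.81] twist 0.2 pos [ 0.4614 -0.2822  0.0842] tilt z [ 0.036 -0.025 -0.999] F [0.  0.2 0.2] t 7.9 w 1.0
```

```bash
t(){ python3 -c "
from h import *
togo([.460,-.280,.026],-58)"; }
python3 -m jog '[{"dx":-0.1,"dy":-0.6,"dz":3.2,"twist":0,"claw":0}]' >/dev/null; t
python3 -m jog '[{"dx":0,"dy":-0.4,"dz":2.2,"twist":0,"claw":0}]' >/dev/null; t
```

```text
togo cm [0.01 0.14 2.39] twist 0.1 pos [ 0.4583 -0.2784  0.0499] tilt z [ 0.035 -0.024 -0.999] F [-0.2 -0.1 -0.5] t 8.025 w 1.001
togo cm [ 0.06  0.69 -0.06] twist 0.1 pos [ 0.4558 -0.2745  0.0252] tilt z [ 0.033 -0.022 -0.999] F [-0.2  0.5  0.4] t 8.15 w 1.0
```

```bash
t(){ python3 -c "
from h import *
togo([.460,-.280,.026],-58)"; }
python3 -m jog '[{"dx":0,"dy":0.6,"dz":-0.1,"twist":0,"claw":0.3},{"dx":0,"dy":0,"dz":0,"twist":0,"claw":1},{"dx":0,"dy":0,"dz":0,"twist":0,"claw":1},{"dx":0,"dy":0,"dz":0,"twist":0,"claw":1},{"dx":0,"dy":0,"dz":0,"twist":0,"claw":1}]' 20 >/dev/null; t
python3 -m jog '[{"dx":0,"dy":0,"dz":0,"twist":0,"claw":1},{"dx":0,"dy":0,"dz":0,"twist":0,"claw":1}]' >/dev/null; t
```

```text
togo cm [ 0.06 -0.01  0.1 ] twist 0.1 pos [ 0.4595 -0.2804  0.027 ] tilt z [ 0.033 -0.022 -0.999] F [-0.1 -0.3  0.1] t 8.775 w 0.51
togo cm [ 0.05 -0.04  0.15] twist 0.1 pos [ 0.4598 -0.2806  0.0275] tilt z [ 0.034 -0.023 -0.999] F [-0.2 -0.3  0.1] t 9.025 w 0.298
```

```bash
python3 -m jog '[{"dx":0,"dy":0,"dz":0,"twist":0,"claw":1}]'
python3 - <<'E'
from h import *
a=capture("wrist")["image"]; b=capture("side")["image"]
b=cv2.resize(b[270:450,210:430],None,fx=2.18,fy=2.67)
a=cv2.resize(a,(400,300)); b=cv2.resize(b,(400,300))
cv2.imwrite("pics/g1.png",np.hstack([a,b])[:,:,::-1])
E
```

```text
time_s: 9.15
position: [0.4598, -0.2806, 0.0276]
tool_rot: [0.016, 0.961, 0.277, 0.013]
wrist_force: [0.3, 0.5, -1.3]
width: 0.191
```

View pics/g1.png

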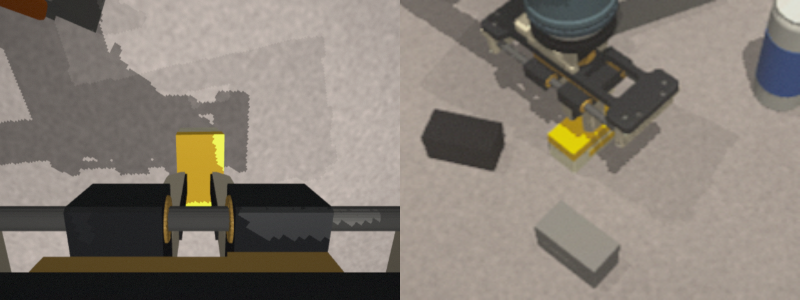

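Run:
```python
from h import *
s=sense(); print(s["width"],s["position"])
for n in("side","wrist","scene"):
    p=capture(n); save(p,n+"2.png"); print(n,"tcp px",proj(p,s["position"]))
    ax=np.array([np.cos(.555),np.sin(.555),0]); ay=np.array([-ax[1],ax[0],0])
    for i,j in((1,1),(1,-1),(-1,-1),(-1,1)): print("  pred corner",np.round(proj(p,np.array([.459,-.281,.046])+ax*.036*i+ay*.018*j)))
    for zz in (.0136,.06): print("  finger",[np.round(proj(p,[s["position"][0],s["position"][1],zz]+ay*k*s["width"]*.0465)).tolist() for k in(1,-1)])
    hsv=cv2.cvtColor(p["image"],cv2.COLOR_RGB2HSV); m=cv2.inRange(hsv,(22,120,70),(34,255,255))
    if n!="wrist":
        k=np.zeros_like(m); k[195:255,170:235]=1
        if n=="side": k[:]=0;k[310:380,280:345]=1
        m*=k
    c=max(cv2.findContours(m,0,2)[0],key=cv2.contourArea)[:,0]; print("  yellow",cv2.minAreaRect(c),cv2.minAreaRect(np.array([onz(p,x,.046)[:2]*1000 for x in c.astype(float)],np.float32)))
a=cv2.imread("pics/side2.png")[300:390,270:370]; b=cv2.imread("pics/wrist2.png")[180:400,200:440]
cv2.imwrite("pics/g2.png",np.hstack([cv2.resize(a,(400,360),interpolation=2),cv2.resize(b,(393,360),interpolation=2)]))
```

```text
0.10483293912428258 [ 0.45975804 -0.2805493   0.02753216]
side tcp px [312.37485897 348.21950523]
  pred corner [318. 325.]
  pred corner [333. 337.]
  pred corner [305. 362.]
  pred corner [291. 350.]
  finger [[311.0, 350.0], [314.0, 354.0]]
  finger [[310.0, 337.0], [314.0, 341.0]]
  yellow ((307.0, 349.5), (21.92030906677246, 28.991374969482422), 45.0) ((447.3359069824219, -290.81878662109375), (52.879615783691406, 42.32643127441406), 33.718963623046875)
wrist tcp px [319.02486996 277.6527984 ]
  pred corner [283. 219.]
  pred corner [359. 219.]
  pred corner [355. 357.]
  pred corner [285. 358.]
  finger [[310.0, 270.0], [327.0, 270.0]]
  finger [[311.0, 301.0], [333.0, 300.0]]
  yellow ((320.0, 270.0), (120.0, 76.0), 90.0) ((467.2036437988281, -275.8011169433594), (60.55226516723633, 36.354713439941406), 32.68674087524414)
scene tcp px [202.63580121 223.76497101]
  pred corner [215. 225.]
  pred corner [199. 231.]
  pred corner [188. 210.]
  pred corner [204. 205.]
  finger [[206.0, 228.0], [201.0, 229.0]]
  finger [[203.0, 212.0], [198.0, 214.0]]
  yellow ((200.80003356933594, 220.60003662109375), (29.516094207763672, 19.677398681640625), 63.43495178222656) ((470.4337158203125, -277.4661560058594), (93.6368408203125, 41.84294891357422), 29.508207321166992)
```

View pics/g2.png

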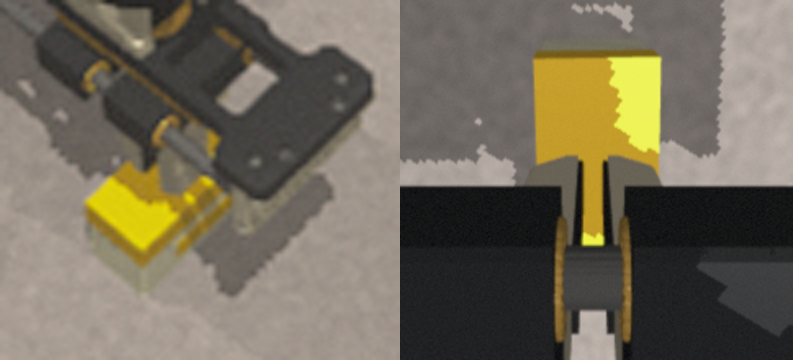

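The fingers appear to overlap the carton's top (crop right, 580–605 × 160–245) and the width keeps falling, which shouldn't happen with a 36 mm carton between them. I'll let them settle, then test with a small lift.

```bash
python3 -m jog '[{"dx":0,"dy":0,"dz":0,"twist":0,"claw":1},{"dx":0,"dy":0,"dz":0,"twist":0,"claw":1}]'; python3 -m jog '[{"dx":0,"dy":0,"dz":-4,"twist":0,"claw":1},{"dx":0,"dy":0,"dz":-4,"twist":0,"claw":1},{"dx":0,"dy":0,"dz":0,"twist":0,"claw":1}]'
python3 - <<'E'
from h import *
a=capture("wrist")["image"]; b=capture("side")["image"]
b=cv2.resize(b[250:430,190:430],(400,300),interpolation=2); a=cv2.resize(a,(400,300))
cv2.imwrite("pics/g3.png",np.hstack([a,b])[:,:,::-1])
E
```

```text
time_s: 9.65
position: [0.4597, -0.2805, 0.0275]
tool_rot: [0.015, 0.961, 0.277, 0.013]
wrist_force: [0.4, -0.1, -1.6]
width: 0.007
time_s: 10.02
position: [0.4566, -0.2784, 0.1086]
tool_rot: [0.015, 0.961, 0.277, 0.012]
wrist_force: [-0.1, -0.3, 0.2]
width: 0.002
```

View pics/g3.png

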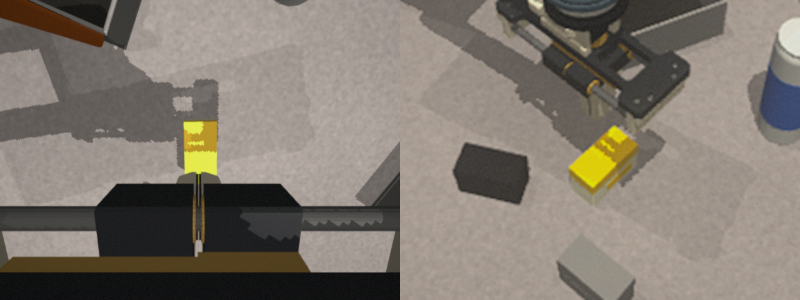

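Run:
```python
from h import *
from scipy.spatial.transform import Rotation as Ro
s=sense(); w,x,y,z=s["tool_rot"]; M=Ro.from_quat([x,y,z,w]).as_matrix(); T=s["position"]; print(T,s["width"])
P={k:T+M@v for k,v in dict(tip=[0,0,.014],tcp=[0,0,0],grasp=[0,0,-.005],base=[0,0,-.06]).items()}
out=[]
for n,(x0,y0,x1,y1) in(("side",(250,270,370,390)),("scene",(150,150,250,250)),("wrist",(220,180,420,380))):
    p=capture(n); im=p["image"].copy()[y0:y1,x0:x1]; f=390//(x1-x0) if n!="wrist" else 1.95; im=cv2.resize(im,None,fx=f,fy=f,interpolation=2)
    for k,v in P.items():
        q=proj(p,v); print(n,k,q); cv2.circle(im,tuple(int(a) for a in (q-[x0,y0])*f),3,{"tip":(255,0,255),"tcp":(0,255,255),"grasp":(255,255,255),"base":(255,0,0)}[k],-1)
    out.append(im[:300,:390] if n!="wrist" else im[:300,:390])
h=max(o.shape[0] for o in out); out=[cv2.copyMakeBorder(o,0,h-o.shape[0],0,0,0) for o in out]
cv2.imwrite("pics/tips.png",cv2.resize(np.hstack(out),(800,int(h*800/sum(o.shape[1] for o in out))))[:,:,::-1])
```

```text
[ 0.45481075 -0.27682171  0.10556056] 0.009691281173734323
side tip [308.95910721 328.60749599]
side tcp [308.57441789 324.22581481]
side grasp [308.43486716 322.63630666]
side base [306.81989781 304.24151235]
scene tip [200.43062185 200.71781651]
scene tcp [199.61676282 195.64585505]
scene grasp [199.32299315 193.81508533]
scene base [195.9790104  172.97541777]
wrist tip [320.57767014 269.75085612]
wrist tcp [320.71962627 277.99306036]
wrist grasp [320.77517887 281.21853465]
wrist base [321.64184911 331.53882141]
```

View pics/tips.png

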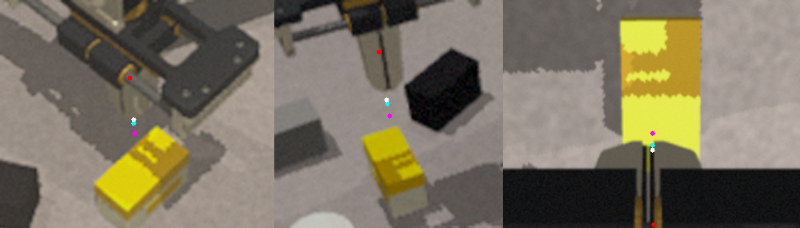

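The marked predictions show the real fingertips about 30 mm behind where the reported TCP puts them. Scene, side and wrist views agree on this: the true tip is at scene px (197,189) against a predicted (200,201). The fingers therefore closed just over the carton, which has not moved. I'll apply a −30 mm correction along the tool, reopen and go lower, watching the force.

```bash
t(){ python3 -c "
from h import *
togo([.460,-.280,-.005],-58)"; }
for i in 1 2; do python3 -m jog '[{"dx":0,"dy":0,"dz":0,"twist":0,"claw":0},{"dx":0,"dy":0,"dz":0,"twist":0,"claw":0},{"dx":0,"dy":0,"dz":0,"twist":0,"claw":0},{"dx":0,"dy":0,"dz":0,"twist":0,"claw":0}]' >/dev/null; done; t
python3 -m jog '[{"dx":0,"dy":0,"dz":4,"twist":0,"claw":0},{"dx":0,"dy":0,"dz":2,"twist":0,"claw":0}]' >/dev/null;t
```

```text
togo cm [ 0.2   0.53 10.71] twist 0.1 pos [ 0.4531 -0.2753  0.1019] tilt z [ 0.022 -0.012 -1.   ] F [-0.5 -0.5  0.8] t 11.275 w 0.82
togo cm [0.12 0.27 4.79] twist 0.1 pos [ 0.4562 -0.2776  0.0428] tilt z [ 0.027 -0.016 -1.   ] F [-0.4  0.3  0. ] t 11.525 w 0.989
```

```bash
t(){ python3 -c "
from h import *
togo([.460,-.280,-.005],-58)"; }
python3 -m jog '[{"dx":0.1,"dy":0.1,"dz":2.4,"twist":0,"claw":0}]' >/dev/null; t
python3 -m jog '[{"dx":0.1,"dy":0.1,"dz":1,"twist":0,"claw":0}]' >/dev/null; t
python3 -m jog '[{"dx":0,"dy":0,"dz":0.8,"twist":0,"claw":0}]' >/dev/null; t
```

```text
togo cm [0.01 0.1  2.36] twist 0.1 pos [ 0.4587 -0.2788  0.0186] tilt z [ 0.028 -0.017 -0.999] F [ 0.3 -0.2 -0.6] t 11.65 w 1.0
togo cm [-0.07  0.1   1.24] twist 0.1 pos [ 0.4597 -0.2786  0.0073] tilt z [ 0.026 -0.015 -1.   ] F [-0.8 -0.5  1.1] t 11.775 w 0.999
togo cm [-0.08  0.06  0.42] twist 0.1 pos [ 0.4603 -0.279  -0.0008] tilt z [ 0.026 -0.016 -1.   ] F [ 0.3  0.5 -0.1] t 11.9 w 0.999
```

```bash
t(){ python3 -c "
from h import *
togo([.460,-.280,-.005],-58)"; }
for i in 1 2; do python3 -m jog '[{"dx":0,"dy":0,"dz":0.1,"twist":0,"claw":1},{"dx":0,"dy":0,"dz":0,"twist":0,"claw":1},{"dx":0,"dy":0,"dz":0,"twist":0,"claw":1},{"dx":0,"dy":0,"dz":0.1,"twist":0,"claw":1}]' >/dev/null; t; done
```

```text
togo cm [-0.12 -0.08  0.38] twist 0.1 pos [ 0.4613 -0.2799 -0.0012] tilt z [ 0.029 -0.018 -0.999] F [0.3 0.9 0.1] t 12.4 w 0.618
togo cm [-0.13 -0.14  0.3 ] twist 0.1 pos [ 0.4618 -0.2804 -0.0019] tilt z [ 0.03  -0.019 -0.999] F [-2.5  2.3 16.2] t 12.9 w 0.387
```

Gripped: width 0.387 = 36 mm. I'll lift high, then go over the compartment.

```bash
t(){ python3 -c "
from h import *
togo([.586,-.0525,.008],-80.2)"; }
python3 -m jog '[{"dx":0,"dy":0,"dz":-2,"twist":0,"claw":1},{"dx":0,"dy":0,"dz":-5,"twist":0,"claw":1},{"dx":0,"dy":0,"dz":-6,"twist":0,"claw":1},{"dx":0,"dy":0,"dz":-6,"twist":0,"claw":1},{"dx":0,"dy":0,"dz":-6,"twist":0,"claw":1}]' 25 >/dev/null; t
python3 -m jog '[{"dx":0,"dy":0,"dz":-5,"twist":7,"claw":1},{"dx":0,"dy":0,"dz":0,"twist":7,"claw":1},{"dx":0,"dy":0,"dz":0,"twist":8,"claw":1}]' >/dev/null; t
```

```text
togo cm [ 22.89 -11.81  24.08] twist 22.3 pos [ 0.4507 -0.2725  0.2481] tilt z [ 0.017 -0.007 -1.   ] F [ 0.6 -0.5 -1.6] t 13.525 w 0.387
togo cm [ 16.29 -20.05  29.78] twist -0.3 pos [ 0.451  -0.273   0.3057] tilt z [ 0.025 -0.014 -1.   ] F [-0.2  0.1 -1.3] t 13.9 w 0.388
```

```bash
t(){ python3 -c "
from h import *
togo([.586,-.0525,.008],-80.2)"; }
python3 -m jog '[{"dx":3.2,"dy":-4,"dz":0,"twist":0,"claw":1},{"dx":3.2,"dy":-4,"dz":0,"twist":0,"claw":1},{"dx":3.2,"dy":-4,"dz":0,"twist":0,"claw":1},{"dx":3.2,"dy":-4,"dz":0,"twist":0,"claw":1},{"dx":3.2,"dy":-4,"dz":0,"twist":0,"claw":1}]' >/dev/null; t
python3 -m jog '[{"dx":0,"dy":0,"dz":4,"twist":0,"claw":1},{"dx":0,"dy":0,"dz":4,"twist":0,"claw":1}]' >/dev/null; t
```

```text
togo cm [ 0.19  0.16 29.57] twist -0.9 pos [ 0.5776 -0.0471  0.3036] tilt z [ 0.021 -0.014 -1.   ] F [ 1.2 -0.5 -1.7] t 14.525 w 0.384
togo cm [-0.34  0.51 21.63] twist -0.6 pos [ 0.5826 -0.0439  0.2241] tilt z [ 0.027 -0.014 -1.   ] F [ 0.3  0.2 -1.7] t 14.775 w 0.387
```

```bash
t(){ python3 -c "
from h import *
togo([.586,-.0525,.008],-80.2)"; }
python3 -m jog '[{"dx":0,"dy":0.4,"dz":4,"twist":0,"claw":1},{"dx":0,"dy":0.2,"dz":4,"twist":0,"claw":1},{"dx":0,"dy":0,"dz":3,"twist":0,"claw":1}]' >/dev/null; t
python3 - <<'E'
from h import *
a=capture("side")["image"][120:320,220:420]; b=capture("scene")["image"][130:330,210:410]
cv2.imwrite("pics/p1.png",np.hstack([cv2.resize(a,(400,400)),cv2.resize(b,(400,400))])[:,:,::-1])
E
```

```text
togo cm [-0.14  0.1  10.08] twist -0.5 pos [ 0.5848 -0.05    0.1088] tilt z [ 0.024 -0.013 -1.   ] F [ 0.3 -0.  -2.3] t 15.15 w 0.388
```

View pics/p1.png

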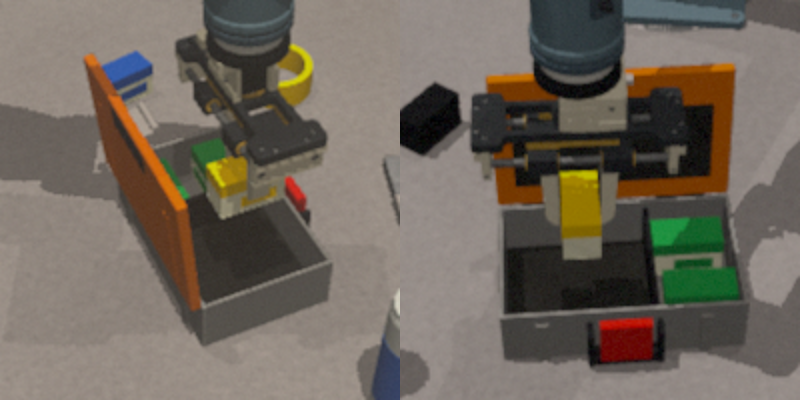

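The carton hangs above the empty compartment (right crop, about 580,215), clear of the lid and the divider. I'll lower it.

```bash
t(){ python3 -c "
from h import *
togo([.586,-.0525,.008],-80.2)"; }
python3 -m jog '[{"dx":-0.1,"dy":0.1,"dz":3,"twist":0,"claw":1},{"dx":-0.2,"dy":0.1,"dz":3,"twist":0,"claw":1}]' >/dev/null; t
python3 -m jog '[{"dx":-0.1,"dy":0.1,"dz":2,"twist":0,"claw":1}]' >/dev/null; t
python3 -m jog '[{"dx":0,"dy":0,"dz":1,"twist":0,"claw":1}]' >/dev/null; t
```

```text
togo cm [ 0.07 -0.13  4.2 ] twist -0.4 pos [ 0.5845 -0.0533  0.05  ] tilt z [ 0.025 -0.013 -1.   ] F [ 0.4  1.2 -0.7] t 15.5 w 0.387
togo cm [ 0.13 -0.25  2.22] twist -0.4 pos [ 0.5845 -0.0549  0.0302] tilt z [ 0.026 -0.013 -1.   ] F [ 0.1  0.4 -1. ] t 15.625 w 0.385
togo cm [ 0.11 -0.26  1.24] twist -0.4 pos [ 0.585  -0.0551  0.0204] tilt z [ 0.026 -0.013 -1.   ] F [ 0.5  0.  -1.6] t 15.75 w 0.383
```

```bash
t(){ python3 -c "
from h import *
togo([.586,-.0525,.008],-80.2)"; }
python3 -m jog '[{"dx":0,"dy":0,"dz":0.8,"twist":0,"claw":1}]' >/dev/null; t
python3 -m jog '[{"dx":0,"dy":0,"dz":0.3,"twist":0,"claw":1}]' >/dev/null; t
python3 -m jog '[{"dx":0,"dy":0,"dz":0.2,"twist":0,"claw":1}]' >/dev/null; t
```

```text
togo cm [ 0.03 -0.3   0.5 ] twist -0.4 pos [ 0.5861 -0.0554  0.0131] tilt z [ 0.027 -0.014 -1.   ] F [ 0.1  0.5 -0.6] t 15.875 w 0.386
togo cm [-0.01 -0.31  0.23] twist -0.4 pos [ 0.5866 -0.0555  0.0104] tilt z [ 0.028 -0.014 -1.   ] F [ 0.1 -0.1 -2. ] t 16.0 w 0.388
togo cm [-0.07 -0.33  0.09] twist -0.4 pos [ 0.5872 -0.0556  0.009 ] tilt z [ 0.029 -0.014 -0.999] F [-0.7  0.3 -0.5] t 16.125 w 0.389
```

```bash
t(){ python3 -c "
from h import *
togo([.586,-.0525,.008],-80.2)"; }
python3 -m jog '[{"dx":0,"dy":0,"dz":0.4,"twist":0,"claw":1}]' >/dev/null; t
python3 -m jog '[{"dx":0,"dy":0,"dz":0,"twist":0,"claw":0.35},{"dx":0,"dy":0,"dz":0,"twist":0,"claw":0.35},{"dx":0,"dy":0,"dz":0,"twist":0,"claw":0.35},{"dx":0,"dy":0,"dz":0,"twist":0,"claw":0.35}]' >/dev/null; t
```

```text
togo cm [-0.13 -0.35 -0.26] twist -0.4 pos [ 0.5879 -0.0558  0.0055] tilt z [ 0.03  -0.015 -0.999] F [ 0.1 -0.2  0.1] t 16.25 w 0.383
togo cm [-0.19 -0.38 -0.18] twist -0.4 pos [ 0.5886 -0.0559  0.0063] tilt z [ 0.032 -0.015 -0.999] F [0.2 0.2 0.9] t 16.75 w 0.648
```

Released. I'll lift clear and check where the carton rests.

```bash
python3 -m jog '[{"dx":0,"dy":0,"dz":-3,"twist":0,"claw":0.35},{"dx":0,"dy":0,"dz":-5,"twist":0,"claw":0.35},{"dx":0.3,"dy":0,"dz":-6,"twist":0,"claw":0.35},{"dx":0.3,"dy":0,"dz":-6,"twist":0,"claw":1},{"dx":0,"dy":0,"dz":-6,"twist":0,"claw":1}]' >/dev/null
python3 - <<'E'
from h import *
ctr=np.array([.5668,-.0126]);a=np.radians(9.84);R=np.array([[np.cos(a),-np.sin(a)],[np.sin(a),np.cos(a)]])
p=capture("scene"); m=cv2.inRange(cv2.cvtColor(p["image"],cv2.COLOR_RGB2HSV),(22,120,70),(34,255,255)); k=np.zeros_like(m);k[225:300,255:390]=1;m*=k
c=max(cv2.findContours(m,0,2)[0],key=cv2.contourArea)[:,0]; r=cv2.minAreaRect(np.array([R.T@(onz(p,x,.052)[:2]-ctr)*1000 for x in c.astype(float)],np.float32)); print("carton top in case mm",r)
togo([.4264,-.0369,.169],-80.2)
E
```

```text
carton top in case mm ((14.718189239501953, -46.42595672607422), (39.170536041259766, 85.30512237548828), 89.61641693115234)
togo cm [-15.88  -4.22  10.29] twist -0.5 pos [ 0.5864 -0.051   0.2775] tilt z [ 0.033 -0.015 -0.999] F [ 1.6 -1.   5.5] t 17.425 w 0.441
```

The carton lies at about (+9,-46) mm in the case and is square to it. Next I'll go behind the lid with the fingers shut.

```bash
t(){ python3 -c "
from h import *
togo([.4264,-.0369,.169],-80.2)"; }
python3 -m jog '[{"dx":-4,"dy":-1,"dz":-1,"twist":0,"claw":1},{"dx":-4,"dy":-1,"dz":0,"twist":0,"claw":1},{"dx":-4,"dy":-1,"dz":0,"twist":0,"claw":1},{"dx":-4,"dy":-1,"dz":0,"twist":0,"claw":1}]' >/dev/null; t
python3 -m jog '[{"dx":0,"dy":0,"dz":5,"twist":0,"claw":1},{"dx":0,"dy":0,"dz":4,"twist":0,"claw":1}]' >/dev/null; t
```

```text
togo cm [ 0.14 -0.3  11.46] twist -0.4 pos [ 0.4208 -0.038   0.2835] tilt z [ 0.041 -0.018 -0.999] F [ 0.2 -1.   0.7] t 17.925 w 0.024
togo cm [ 0.09 -0.37  2.67] twist -0.5 pos [ 0.4248 -0.0401  0.1957] tilt z [ 0.051 -0.022 -0.998] F [ 0.8 -0.1 -0.1] t 18.175 w 0.01
```

```bash
cat >> h.py <<'E'
def lidgo(th,r=.135,clr=0.):
    ctr=np.array([.5668,-.0126]);a=np.radians(9.84);c,s=np.cos(a),np.sin(a)
    f=th+.09; x=-.075+r*np.cos(f)-.0075-clr*np.sin(th); z=.065+r*np.sin(f)-.016+clr*np.cos(th)
    print("th",th,end=" "); togo([ctr[0]+c*x,ctr[1]+s*x,z],-80.2)
E
python3 -m jog '[{"dx":0.1,"dy":-0.3,"dz":1.2,"twist":0,"claw":1},{"dx":1,"dy":0,"dz":0.2,"twist":0,"claw":1}]' >/dev/null
python3 -c "
from h import *
for t in (1.7,1.5,1.3): lidgo(t)"
```

```text
th 1.7 togo cm [2.24 0.04 0.06] twist -0.5 pos [ 0.4344 -0.0349  0.1803] tilt z [ 0.048 -0.021 -0.999] F [ 0.5 -0.5  0.5] t 18.425 w 0.007
th 1.5 togo cm [ 4.93  0.03 -0.15] twist -0.5 pos [ 0.4344 -0.0349  0.1803] tilt z [ 0.048 -0.021 -0.999] F [ 0.5 -0.5  0.5] t 18.425 w 0.007
th 1.3 togo cm [ 7.61 -0.01  0.19] twist -0.5 pos [ 0.4344 -0.0349  0.1803] tilt z [ 0.048 -0.021 -0.999] F [ 0.5 -0.5  0.5] t 18.425 w 0.007
```

```bash
t(){ python3 -c "
from h import *
lidgo($1)"; }
python3 -m jog '[{"dx":2.2,"dy":0,"dz":0,"twist":0,"claw":1}]' >/dev/null; t 1.5
python3 -m jog '[{"dx":1.5,"dy":0,"dz":0,"twist":0,"claw":1}]' >/dev/null; t 1.5
python3 -m jog '[{"dx":1.5,"dy":0,"dz":0,"twist":0,"claw":1}]' >/dev/null; t 1.3
```

```text
th 1.5 togo cm [ 2.6  -0.01 -0.03] twist -0.5 pos [ 0.4574 -0.0314  0.1825] tilt z [ 0.049 -0.021 -0.999] F [-0.2  0.2  0.7] t 18.55 w 0.004
th 1.5 togo cm [ 0.93 -0.02  0.07] twist -0.5 pos [ 0.4738 -0.0288  0.1843] tilt z [ 0.05  -0.022 -0.999] F [-1.8 -0.6  1.1] t 18.675 w 0.004
th 1.3 togo cm [ 2.   -0.05  0.45] twist -0.5 pos [ 0.4895 -0.0262  0.1854] tilt z [ 0.05  -0.022 -0.999] F [-2.   0.4 -2. ] t 18.8 w 0.006
```

```bash
t(){ python3 -c "
from h import *
lidgo($1)"; }
python3 -m jog '[{"dx":2,"dy":0,"dz":0.4,"twist":0,"claw":1}]' >/dev/null; t 1.1
python3 -m jog '[{"dx":2.5,"dy":0,"dz":0.8,"twist":0,"claw":1}]' >/dev/null; t 0.9
python3 -m jog '[{"dx":2.2,"dy":0,"dz":1.4,"twist":0,"claw":1}]' >/dev/null; t 0.8
```

```text
th 1.1 togo cm [ 2.43 -0.08  0.98] twist -0.5 pos [ 0.5106 -0.0227  0.183 ] tilt z [ 0.05  -0.022 -0.998] F [-1.7 -0.6 -0.3] t 18.925 w 0.005
th 0.9 togo cm [ 2.14 -0.14  1.58] twist -0.5 pos [ 0.5368 -0.0185  0.1766] tilt z [ 0.051 -0.022 -0.998] F [-1.4  0.5 -0.7] t 19.05 w 0.001
th 0.8 togo cm [ 0.77 -0.17  1.08] twist -0.5 pos [ 0.5614 -0.0148  0.1644] tilt z [ 0.053 -0.022 -0.998] F [-1.5  0.9  0. ] t 19.175 w 0.007
```

```bash
t(){ python3 -c "
from h import *
lidgo($1)"; }
python3 -m jog '[{"dx":0.8,"dy":-0.1,"dz":1.1,"twist":0,"claw":1}]' >/dev/null; t 0.65
python3 -m jog '[{"dx":1.3,"dy":0,"dz":1.8,"twist":0,"claw":1}]' >/dev/null; t 0.5
python3 -m jog '[{"dx":1,"dy":0,"dz":2,"twist":0,"claw":1}]' >/dev/null; t 0.35
```

```text
th 0.65 togo cm [ 1.16 -0.15  1.43] twist -0.4 pos [ 0.5718 -0.0127  0.1538] tilt z [ 0.055 -0.023 -0.998] F [-0.4 -0.5  1.4] t 19.3 w 0.002
th 0.5 togo cm [ 0.87 -0.23  1.33] twist -0.4 pos [ 0.5871 -0.0109  0.137 ] tilt z [ 0.057 -0.023 -0.998] F [-0.8  0.7  3. ] t 19.425 w 0.004
th 0.35 togo cm [ 0.62 -0.31  1.13] twist -0.4 pos [ 0.5995 -0.0096  0.1176] tilt z [ 0.06  -0.023 -0.998] F [-0.5  0.   2. ] t 19.55 w 0.005
```

```bash
t(){ python3 -c "
from h import *
lidgo($1)"; }
python3 -m jog '[{"dx":0.6,"dy":-0.2,"dz":1.2,"twist":0,"claw":1}]' >/dev/null; t 0.2
python3 -m jog '[{"dx":0.3,"dy":-0.1,"dz":1.5,"twist":0,"claw":1}]' >/dev/null; t 0.1
python3 - <<'E'
from h import *
a=capture("side")["image"][120:320,220:420]; b=capture("scene")["image"][130:330,210:410]
cv2.imwrite("pics/l1.png",np.hstack([cv2.resize(a,(400,400)),cv2.resize(b,(400,400))])[:,:,::-1])
E
```

```text
th 0.2 togo cm [ 0.64 -0.19  1.72] twist -0.4 pos [ 0.6059 -0.0071  0.1045] tilt z [ 0.058 -0.024 -0.998] F [-0.2 -1.9  0.1] t 19.675 w 0.006
th 0.1 togo cm [ 0.52 -0.15  1.5 ] twist -0.4 pos [ 0.6104 -0.006   0.0893] tilt z [ 0.06  -0.024 -0.998] F [ 0.9 -0.3  1. ] t 19.8 w 0.002
```

View pics/l1.png

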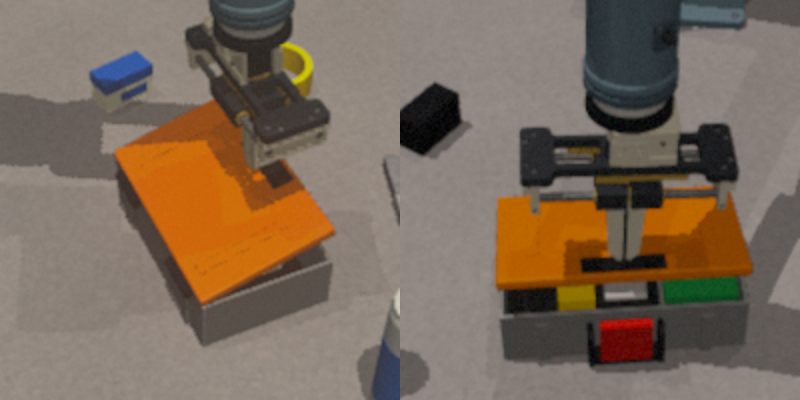

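The lid is nearly down (about 0.2 rad), with the fingertips on the pad's inner edge (right crop 625,260). I'll keep pressing, a little further out.

```bash
t(){ python3 -c "
from h import *
lidgo(0,r=.14)"; }
python3 -m jog '[{"dx":0.8,"dy":0,"dz":0,"twist":0,"claw":1}]' >/dev/null; t
python3 -m jog '[{"dx":0.2,"dy":0,"dz":1,"twist":0,"claw":1}]' >/dev/null; t
python3 -m jog '[{"dx":0,"dy":0,"dz":0.8,"twist":0,"claw":1}]' >/dev/null; t
python3 -m jog '[{"dx":0,"dy":0,"dz":0.5,"twist":0,"claw":1}]' >/dev/null; t
```

```text
th 0 togo cm [ 0.62 -0.1   2.64] twist -0.4 pos [ 0.6155 -0.0043  0.0876] tilt z [ 0.053 -0.023 -0.998] F [-0.  -0.8  0.8] t 20.025 w 0.007
th 0 togo cm [ 0.26 -0.13  1.73] twist -0.4 pos [ 0.6196 -0.0042  0.0788] tilt z [ 0.056 -0.023 -0.998] F [-0.1  0.3  0.9] t 20.15 w 0.01
th 0 togo cm [ 0.21 -0.14  0.9 ] twist -0.4 pos [ 0.6205 -0.0044  0.0705] tilt z [ 0.057 -0.023 -0.998] F [-0.1  0.6  0.4] t 20.275 w 0.004
th 0 togo cm [ 0.2  -0.14  0.37] twist -0.4 pos [ 0.621  -0.0045  0.0652] tilt z [ 0.058 -0.023 -0.998] F [-1.9  0.6 12. ] t 20.4 w 0.003
```

```bash
t(){ python3 -c "
from h import *
lidgo(0,r=.14)"; }
python3 -m jog '[{"dx":0.1,"dy":0,"dz":0.5,"twist":0,"claw":1}]' >/dev/null; t
python3 -m jog '[{"dx":0,"dy":0,"dz":0.6,"twist":0,"claw":1}]' >/dev/null; t
python3 -m jog '[{"dx":0,"dy":0,"dz":0.6,"twist":0,"claw":1}]' >/dev/null; t
```

```text
th 0 togo cm [ 0.15 -0.12  0.01] twist -0.4 pos [ 0.6216 -0.0043  0.0617] tilt z [ 0.057 -0.023 -0.998] F [-6.5  0.   9. ] t 20.525 w 0.005
th 0 togo cm [ 0.13 -0.11 -0.53] twist -0.4 pos [ 0.6221 -0.0043  0.0563] tilt z [ 0.058 -0.023 -0.998] F [0.6 0.5 0.7] t 20.65 w 0.006
th 0 togo cm [ 0.1  -0.12 -0.78] twist -0.4 pos [ 0.6226 -0.0044  0.0538] tilt z [ 0.059 -0.024 -0.998] F [-19.1   3.3  51.3] t 20.775 w 0.005
```

The lid resisted with 12 N, gave way, then came up hard at 51 N, so it has snapped shut. I'll back off and check.

```bash
python3 -m jog '[{"dx":0,"dy":0,"dz":-2,"twist":0,"claw":1},{"dx":0,"dy":0,"dz":-5,"twist":0,"claw":1},{"dx":0,"dy":0,"dz":-5,"twist":0,"claw":1},{"dx":0,"dy":0,"dz":-5,"twist":0,"claw":1},{"dx":0,"dy":0,"dz":0,"twist":0,"claw":1}]'
python3 - <<'E'
from h import *
p=capture("side"); q=capture("scene"); a=p["image"][120:320,220:420]; b=q["image"][130:330,210:410]
ctr=np.array([.5668,-.0126]);A=np.radians(9.84);R=np.array([[np.cos(A),-np.sin(A)],[np.sin(A),np.cos(A)]])
for i,(im,c,o) in enumerate(((a.copy(),p,(220,120)),(b.copy(),q,(210,130)))):
    im=cv2.resize(im,(400,400))
    for y in(-.12,.12):
        for th,col in((0,(0,255,255)),(.09,(255,0,255))):
            P=[*(ctr+R@[-.075+.155*np.cos(th)-.012*np.sin(th),y]),.077+.155*np.sin(th)]; cv2.circle(im,tuple(int(v) for v in (proj(c,P)-o)*2),3,col,-1)
    if i: b=im
    else: a=im
cv2.imwrite("pics/f1.png",np.hstack([a,b])[:,:,::-1])
E
```

```text
time_s: 21.4
position: [0.611, -0.0009, 0.2268]
tool_rot: [0.014, 0.996, 0.082, 0.027]
wrist_force: [0.3, -0.5, -0.8]
width: 0.008
```

View pics/f1.png

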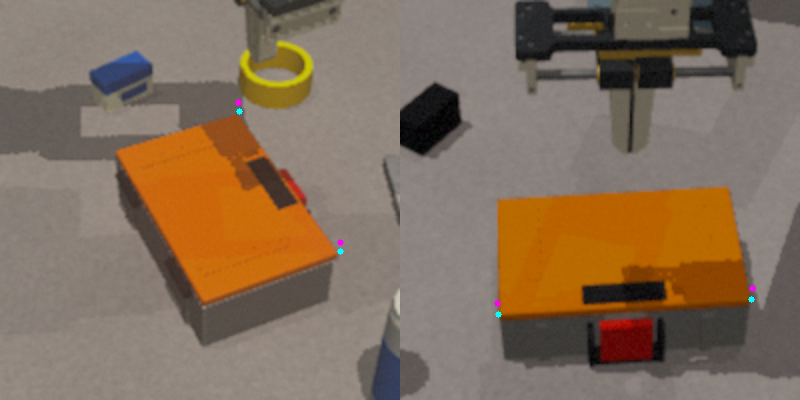

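The lid is flush with the rim and its far edge matches the θ=0 marks (cyan), not the 0.09 rad ones. The fingers are clear, so I'll hand in.

```bash
python3 -c "
from bench import *
print(sign_off(), sense()['time_s'])"
```

```text
the job is handed in; nothing more can be done
the job is handed in; nothing more can be done
```

The yellow-banded carton is in the formerly empty compartment and the lid is shut past its catch. I handed the job in at about 21.5 s of the 67 s allowed; sign-off gave no verdict.

**First grasp failed:** The fingers closed just above the carton without moving it. The pictures showed the real fingertips about 30 mm behind where the reported tool position put them. I corrected for that, and the second grasp held at 36 mm, the carton's width. I never found the cause of the offset. The tool also drifted to 2–4° of tilt, which did no visible harm.

**Carton:** Measured before the lid closed, it was at about (+9, −46) mm in the case, square to it and well inside the limits. I did not see it again after the lid shut.

**Lid:**
- It resisted with about 12 N, then gave way and snapped.
- I pressed a little too far afterwards, so the fingers briefly read 51 N against the shut lid. That is under the 120 N wrist limit.
- In the last picture the far edge lined up with fully shut, not with the catch point at 0.09 rad.
- The fingers were about 15 cm clear.

**Other things:** I steered clear of the other cartons and loose things, and those visible in the pictures showed no sign of moving. I did not measure their positions again at the end.

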